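# Set four optical parts into their matching nests

## Task

Set up the optical bench: move each of the four loose parts (microscope objective, post holder, beam-splitter cube, translation stage) into the nest (grey floor, low black lip, fixed to the bench) whose outline matches its foot in shape and size, so that it stands upright and flat on the nest's floor, inside the lip. Set the parts down rather than dropping them, never tip one over, and leave the white plastic cup standing where it is.

Things in the scene. Friction and masses are not known exactly. Their poses are not given: they have to be found in the camera images.
- objective_mid (a point): Microscope objective standing nose up: steel barrel with a black band, 34 mm diameter from its foot up to 46 mm, then tapering to 20 mm diameter at the top, 60 mm high, about 0.18 kg. Point: on its axis, 30 mm above its foot; z up. Belongs in the small round nest.
- postholder_mid (a point): Black post holder: flat round foot of 60 mm diameter and 10 mm thick, with a tube of 30 mm diameter standing at its middle, 76 mm high in all, about 0.25 kg. Point: on its axis, 38 mm above the underside of the foot; z up. Grip it by the tube. Belongs in the large round nest.
- cube_mid (a point): Beam-splitter cube: black block 42 x 42 mm, 50 mm high, with a round glass window on top and on each side, about 0.2 kg. Point: its centre, 25 mm above its foot; x and y square to its side faces, z up. Belongs in the square nest, turned square with it (any quarter turn).
- stage_mid (a point): Translation stage: dark steel block with an oblong foot 70 mm long (its x) and 34 mm wide (its y), 48 mm high, its upper half 62 mm long, six black screw holes on top, about 0.3 kg. Point: its centre, 24 mm above its foot; z up. Belongs in the oblong nest, lengthwise (either way round).
- nest_small_round: Small round nest, fixed to the bench; 3 mm thick grey floor inside a raised black lip 4 mm wide, lip top 8 mm above the bench; open above. Origin: centre of its underside, on the bench; z up. Round, 50 mm inside the lip, 58 mm outside.
- nest_large_round: Large round nest, fixed to the bench; 3 mm thick grey floor inside a raised black lip 4 mm wide, lip top 8 mm above the bench; open above. Origin: centre of its underside, on the bench; z up. Round, 76 mm inside the lip, 84 mm outside.
- nest_square: Square nest, fixed to the bench; 3 mm thick grey floor inside a raised black lip 4 mm wide, lip top 8 mm above the bench; open above. Origin: centre of its underside, on the bench; z up. 58 x 58 mm inside the lip, 66 x 66 mm outside, sides along its x and y.
- nest_oblong: Oblong nest, fixed to the bench; 3 mm thick grey floor inside a raised black lip 4 mm wide, lip top 8 mm above the bench; open above. Origin: centre of its underside, on the bench; z up. 86 mm (its x) by 50 mm (its y) inside the lip, 94 x 58 mm outside.
- cup: White plastic cup, open above, 70 mm diameter at the rim, 80 mm high, light and loose. Leave it alone. Origin: centre of its underside.
Not all that is in view belongs to the job. What is shaped like the part that bears objective_mid but orange is not meant.

How it is judged:
At the end, for the whole second after the job is handed in: Each of the four parts rests in its own nest: its axis within 14 mm of the nest's centre, standing flat on the floor (height right to 3 mm), upright within 0.06 rad, released and still (horizontal distance between objective_mid and nest_small_round below 0.014 m and z of objective_mid in the frame of nest_small_round between 0.03 and 0.036 m and angle between each of objective_mid, postholder_mid, cube_mid, stage_mid's own z axis and vertical below 0.06 rad and linear speed of each of objective, postholder, cube, stage below 0.02 m/s and horizontal distance between postholder_mid and nest_large_round below 0.014 m and z of postholder_mid in the frame of nest_large_round between 0.038 and 0.044 m and horizontal distance between cube_mid and nest_square below 0.014 m and z of cube_mid in the frame of nest_square between 0.025 and 0.031 m and horizontal distance between stage_mid and nest_oblong below 0.014 m and z of stage_mid in the frame of nest_oblong between 0.024 and 0.03 m); the robot touches nothing.
It fails at once if a part is let go more than about 45 mm above the bench ((height (world z) of objective_mid above 0.075 m and contact force between the fingers and objective below 0.05 N) or (height (world z) of postholder_mid above 0.083 m and contact force between the fingers and postholder below 0.05 N) or (height (world z) of cube_mid above 0.07 m and contact force between the fingers and cube below 0.05 N) or (height (world z) of stage_mid above 0.069 m and contact force between the fingers and stage below 0.05 N)).
It fails at once if a part is tipped over (angle between any of objective_mid, postholder_mid, cube_mid, stage_mid's own z axis and vertical above 0.9 rad).
It fails at once if the plastic cup is moved by more than 30 mm or knocked over (distance of cup from where it was at the start of the episode above 0.03 m or angle between cup's own z axis and vertical above 0.6 rad).
It also fails if it takes over 109 s, if anything falls off the work surface, if the arm or the gripper's body presses on something with over 40 N, if the wrist force passes 120 N, or if a joint passes its speed limit or range.

## Robot

A 6-joint arm with a two-finger parallel gripper is mounted at the origin on the work surface. World frame = base frame: x ahead of the robot, y to its left, z up, the work surface at z = 0. Lengths are in m, angles in rad, forces in N, time in s.
With the tool pointing down it reaches from about 0.3 to 0.775 m from the base axis. Payload 14.6 kg.
Tool frame: the origin (TCP) lies on the centre line of the jaws, within the pads' length; the fingertips stand 25 mm ahead of it and the grasp point (between the pads) lies 6 mm ahead of it (ctrl.tip_reach is the distance from the TCP to the fingertips, in m); z points along the fingers, y is the line along which they close (so a half turn about z gives the same grasp; the last joint's range is limited). The gripper opens to 94 mm and grips with 3 to 60 N. Pads are 16 mm wide; open, the fingers measure 119 mm over their backs; the gripper's body (75 mm by 177 mm) begins 78 mm behind the grasp point.
Start: joints at [-1.346, 0.3, 1.521, -0, 1.321, -0.067], TCP at [0.158, -0.527, 0.23] pointing down, gripper open.
Joint ranges: [-3.03, 3.03], [-0.79, 2.21], [0.23, 2.52], [-1.04, 4.18], [0, 3.07], [-2.55, 2.55]. Speed limits (rad/s): [2.22, 2.22, 2.57, 3.14, 3.14, 3.14].

## Interface

Orientations are given as [roll, pitch, yaw] about the fixed x, y, z axes, in that order (R = Rz(yaw) Ry(pitch) Rx(roll)).
In Python, from station import ctrl gives the robot as it stands. The module is installed in compiled form; this text tells all that it offers.
- The arm moves only by the tool apply_moves, never from a script. Its argument "deltas" is a list of rows, each a list of 7 numbers: the closure in counts, from 0 (fully open) to 255 (shut), then the shift along the world's x, y, z in cm, then the turn, a rotation vector about the world's x, y, z in rad. In form: [[jaw, tx, ty, tz, ax, ay, az], ...]. A call has 1 to 10 rows; each row shifts and turns the commanded pose from where the row before left it; what a row does not reach is not made up. A row lasts 1/10 s, in which the tool goes at most 50 mm and 8.59 degrees, less where a joint would pass 70% of its speed; a pose out of reach is approached as far as the arm can. A call with a gripper value outside its range is refused whole. The fingers move at their own pace and stop on an object; "grip_force" is the grip in N (left out, the last holds). Time passes only in rows, so rows that do not move let the fingers close. It gives the time, the measured TCP pose, the force, the opening and the grip force at its end, in the units of the state.
- ctrl.get_obs(): the state, without advancing time (a new reading comes with each control period).
- ctrl.camera(name): name is "scene" or "top"; returns a dict with "img" (400x640x3 uint8, red, green, blue), "K" (3x3 intrinsics, pixels), "pose" (4x4, takes a point from camera to world coordinates). Camera axes: x right, y up, looking along -z (the intrinsics and any distortion apply to the point x, -y, -z); pixel columns grow to the right and rows downward; lengths in m; the calibration is good to about 2 mm. A picture is of the moment at which its call begins. There is no depth.
- ctrl.hand_in(): hands the job in; it is judged then, once.
The state is a dict: "time_s": time; "qpos": joint angles; "joint_vel": joint speeds; "tau": joint torques, N m; "ee_pos": TCP position; "eef_rot": TCP orientation; "force": force on the tool from outside, world axes, zero at the start; "moment": the same for the moment, N m; "grip_width": finger opening in m; "grip_force": force on a finger pad.
Only numpy, scipy, OpenCV 4.12 (cv2) and the standard library are available. Lean on these libraries where they do the work, as an engineer would, in place of code of your own. Each camera call takes 0.05 s, during which the arm holds its last target. There are 200 camera calls.

## Working session

There is one attempt and no reset: what is moved stays moved. The work goes in short steps, Python scripts to look and compute and a tool call to move; the robot and the scene stay as the last step left them, time stands still between calls to the robot, and variables do not carry over. Pictures are saved under pics/ and viewed, at most 14 in all, crops included, and the job is handed in when it is done.

Besides the shell and the picture viewer there is one more tool, called after "Emit:" by a JSON object that holds its "op" and its "data", one argument or row to a line. apply_moves: Moves the arm, as the interface text tells. Its arguments: {"type":"object","properties":{"deltas":{"type":"array"},"grip_force":{"type":"number"}},"required":["deltas"]}

```bash
mkdir -p pics
cat > h.py <<'E'
import numpy as np, cv2
from station import ctrl
def snap(n,f):
    c=ctrl.camera(n); cv2.imwrite('pics/'+f,c['img'][:,:,::-1]); np.savez('pics/'+f+'.npz',**{k:c[k] for k in('img','K','pose')},dist=np.array(c.get('dist',[0])),)
    return c
def ray(c,u,v,z):
    K=c['K'];P=c['pose'];d=P[:3,:3]@np.array([(u-K[0,2])/K[0,0],-(v-K[1,2])/K[1,1],-1.]);o=P[:3,3]
    return o+d*(z-o[2])/d[2]
E
python3 - <<'E'
from h import *
for n in('top','scene'):
    c=snap(n,n+'1.png'); print(c.keys(),c['K'],c['pose'])
print(ctrl.get_obs())
E
```

```text
dict_keys(['img', 'K', 'pose']) [[443.84204852   0.         312.37979765]
 [  0.         443.84204852 197.45320961]
 [  0.           0.           1.        ]] [[-0.0155449   0.98087714 -0.19400617  0.31191281]
 [-0.99948006 -0.02072507 -0.02469986 -0.01764541]
 [-0.02824832  0.19352134  0.98068931  1.12501303]
 [ 0.          0.          0.          1.        ]]
dict_keys(['img', 'K', 'pose']) [[508.4412699    0.         320.16336497]
 [  0.         508.4412699  198.96111642]
 [  0.           0.           1.        ]] [[-0.85559731 -0.30628288  0.41730569  1.04759383]
 [ 0.51705733 -0.46736999  0.71708926  0.95573534]
 [-0.02459601  0.82931061  0.55824632  0.81080151]
 [ 0.          0.          0.          1.        ]]
{'time_s': 0.1, 'qpos': array([-1.34559758e+00,  3.00430395e-01,  1.52155558e+00, -3.12980688e-06,
        1.32070008e+00, -6.65829579e-02]), 'joint_vel': array([ 1.13914437e-03, -1.20311986e-03, -2.61690753e-03,  8.74363529e-04,
       -2.86564019e-04,  4.47023152e-05]), 'tau': array([ 3.97878193e-04, -5.32644475e+01, -3.53284621e+01,  7.09418301e-02,
        2.34829163e-02, -5.05712967e-05]), 'ee_pos': array([ 0.15816768, -0.52653204,  0.22991943]), 'eef_rot': array([-3.14050147e+00, -6.97233113e-05,  2.91782439e-01]), 'force': array([ 0.88350794,  0.01176974, -0.05510241]), 'moment': array([ 0.04399048, -0.03725068,  0.02108832]), 'grip_force': 0.0, 'grip_width': 0.09423083026042722}
```

View pics/top1.png

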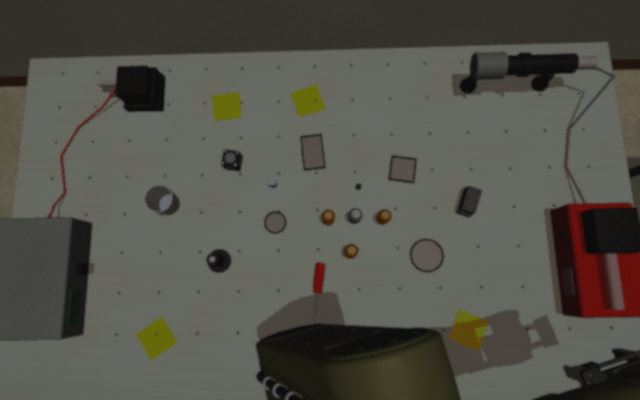

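View pics/scene1.png

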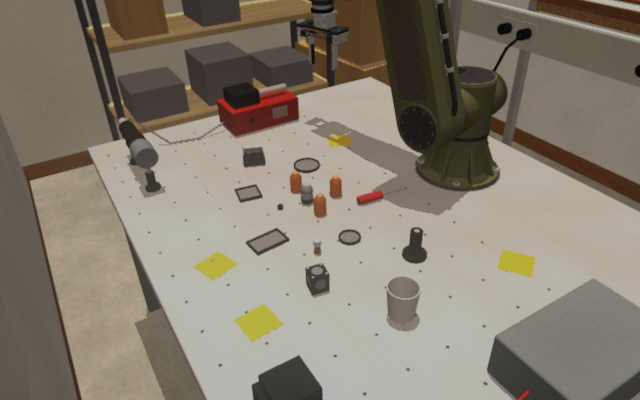

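Top view candidates for the objective: grey (355,215), orange at (328,216), (384,216) and (351,251). The grey one with the black band fits; the orange ones are decoys. I'll confirm it in an enlarged, brightened crop.

Run:
```python
from h import *
im=cv2.imread('pics/top1.png')[125:285,195:495]
im=cv2.resize(im,None,fx=2.66,fy=2.66,interpolation=cv2.INTER_CUBIC)
cv2.imwrite('pics/crop1.png',cv2.convertScaleAbs(im,alpha=1.7))
im=cv2.imread('pics/scene1.png')[140:320,220:440]
cv2.imwrite('pics/crop2.png',cv2.resize(im,None,fx=3.3,fy=3.3,interpolation=cv2.INTER_CUBIC))
```

```text
(no output)
```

View pics/crop1.png

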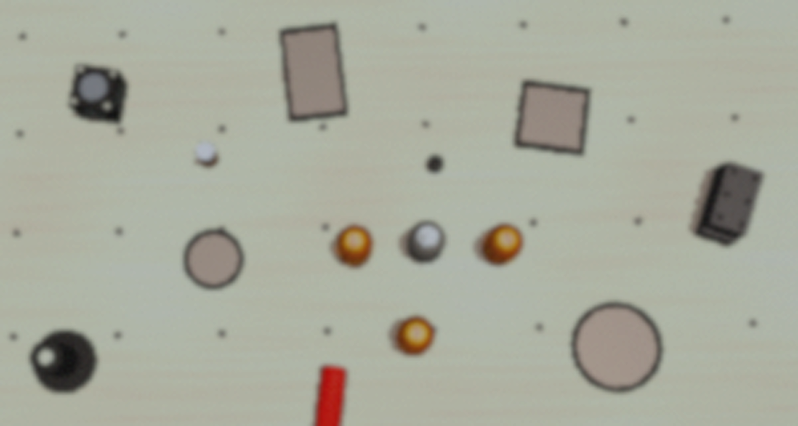

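View pics/crop2.png

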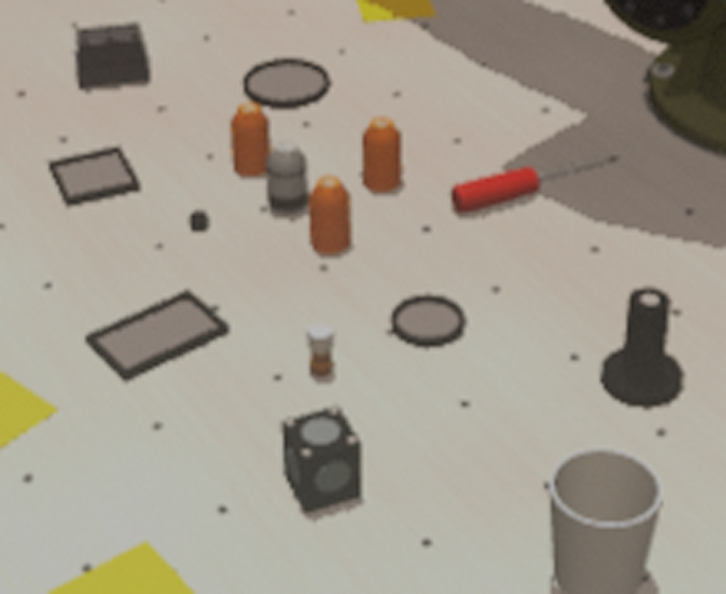

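```bash
cat > m.py <<'E'
from h import *
c=dict(np.load('pics/top1.png.npz')); s=dict(np.load('pics/scene1.png.npz'))
S=4
g=cv2.resize(cv2.cvtColor(c['img'],cv2.COLOR_RGB2GRAY),None,fx=S,fy=S,interpolation=cv2.INTER_CUBIC)
def roi(u,v,r,thr,lo=True):
    m=((g<thr) if lo else (g>thr)).astype(np.uint8)
    k=np.zeros_like(m);k[int((v-r)*S):int((v+r)*S),int((u-r)*S):int((u+r)*S)]=1
    cs,_=cv2.findContours(m*k,cv2.RETR_EXTERNAL,cv2.CHAIN_APPROX_NONE)
    return max(cs,key=cv2.contourArea)
def wp(ct,z): return np.array([ray(c,(p[0][0]+.5)/S-.5,(p[0][1]+.5)/S-.5,z)[:2] for p in ct],np.float32)*1000
if __name__=='__main__':
  for n,u,v,r,z in [('sr',275,222,16,8),('lr',427,255,22,8),('sq',403,169,20,8),('ob',313,152,24,8),('cube',232,160,15,25),('stage',469,201,19,24),('objective',355,215,11,30),('ph foot',219,261,15,5),('cup',161,200,20,5)]:
    roi_=g[(v-r)*S:(v+r)*S,(u-r)*S:(u+r)*S]; t,_=cv2.threshold(roi_,0,255,cv2.THRESH_OTSU)
    ct=roi(u,v,r,t); w=wp(ct,z/1000); w=w.astype(np.float32)
    R=cv2.minAreaRect(w); E=cv2.minEnclosingCircle(w)
    print(n,int(t),np.round(R[0]),np.round(R[1]),round(R[2],1),'circ',np.round(E[0]),round(E[1]))
E
python3 m.py
python3 - <<'E'
from m import *
im=c['img']
def C(x,y): return 195+(x+.5)/2.66-.5,125+(y+.5)/2.66-.5
for n,x,y,z in [('cubetop',93,87,50),('objtop',428,236,60),('phtop',46,356,76),('phfoot',64,362,8),('or1',354,240,60),('or2',508,238,60),('or3',416,331,60),('cork',206,150,30),('knob',434,163,10)]:
    print(n,np.round(ray(c,*C(x,y),z/1000)[:2]*1000))
print('stage top corners',[np.round(ray(c,*C(x,y),.048)[:2]*1000) for x,y in((730,164),(763,175),(740,240),(709,228))])
print('cube corners',[np.round(ray(c,*C(x,y),.05)[:2]*1000) for x,y in((81,65),(121,72),(112,112),(72,104))])
def D(x,y): return 220+x/3.3,140+y/3.3
for n,x,y,z in [('objtop',288,153,60),('phtop',651,297,76),('cubetop',322,431,50),('cuprim',605,488,80),('sr',428,321,8),('lr',287,82,8)]:
    print('S',n,np.round(ray(s,*D(x,y),z/1000)[:2]*1000))
E
```

```text
sr 88 [471. 107.] [61. 60.] 44.5 circ [473. 106.] 32
lr 80 [ 381. -271.] [85. 85.] 1.1 circ [ 381. -270.] 43
sq 87 [ 604. -223.] [71. 72.] 80.4 circ [ 604. -223.] 48
ob 88 [655.   9.] [100.  63.] 5.6 circ [655.   9.] 56
cube 67 [633. 217.] [54. 54.] 80.9 circ [631. 217.] 34
stage 71 [ 512. -378.] [49. 79.] 69.0 circ [ 512. -379.] 44
objective 78 [480. -93.] [37. 41.] 43.2 circ [481. -92.] 21
ph foot 62 [377. 249.] [58. 58.] 30.7 circ [378. 250.] 31
cup 77 [533. 401.] [95. 68.] 54.7 circ [533. 400.] 48
cubetop [632. 217.]
objtop [481. -95.]
phtop [377. 248.]
phfoot [376. 248.]
or1 [479. -27.]
or2 [ 478. -167.]
or3 [395. -81.]
cork [573. 112.]
knob [ 560. -107.]
stage top corners [array([ 545., -377.]), array([ 534., -406.]), array([ 473., -380.]), array([ 485., -353.])]
cube corners [array([654., 229.]), array([646., 191.]), array([607., 198.]), array([616., 237.])]
S objtop [484. -81.]
S phtop [375. 249.]
S cubetop [631. 219.]
S cuprim [527. 387.]
S sr [475. 115.]
S lr [ 383. -263.]
```

Run:
```python
from m import *
def C(x,y): return 195+(x+.5)/2.66-.5,125+(y+.5)/2.66-.5
def D(x,y): return 220+(x+.5)/3.3-.5,140+(y+.5)/3.3-.5
for n,t,q,z in [('or1',(354,240),(330,184),60),('or2',(508,238),(249,109),60),('or3',(416,331),(382,123),60),('obj',(428,236),(287,152),60),
 ('sr',(214,259),(428,321),8),('lr',(617,347),(287,82),8),('sq',(553,117),(95,176),8),('ob',(313,72),(157,334),8),('knob',(434,163),(199,220),8),('ph',(46,356),(651,297),76),('cube',(93,87),(322,431),50),
 ('stage',(736,203),(110,36),48)]:
    a=ray(c,*C(*t),z/1e3);b=ray(s,*D(*q),z/1e3)
    o1=c['pose'][:3,3];o2=s['pose'][:3,3];d1=a-o1;d2=b-o2
    k=np.linalg.lstsq(np.c_[d1,-d2],o2-o1,rcond=None)[0];p=o1+k[0]*d1;r=o2+k[1]*d2
    print(n,np.round(a*1e3)[:2],np.round(b*1e3)[:2],'tri',np.round((p+r)*500),'gap',np.round((p-r)*1e3))
# nest edges/angles from lip polygon; stage & cube silhouette at foot
for n,u,v,r,z in [('sq',403,169,20,8),('ob',313,152,24,8)]:
    w=wp(roi(u,v,r,88),.008); print(n,cv2.minAreaRect(w))
```

```text
or1 [479. -27.] [479. -24.] tri [478. -27.  58.] gap [ 2. -1.  0.]
or2 [ 478. -167.] [ 477. -164.] tri [ 477. -167.   59.] gap [ 2. -2.  1.]
or3 [395. -81.] [393. -80.] tri [394. -81.  61.] gap [ 2. -1.  0.]
obj [481. -95.] [484. -85.] tri [481. -94.  54.] gap [ 3. -2.  1.]
sr [471. 106.] [475. 113.] tri [471. 107.   3.] gap [ 1. -1.  0.]
lr [ 381. -271.] [ 383. -265.] tri [ 380. -271.    4.] gap [ 1. -1.  0.]
sq [ 604. -224.] [ 605. -216.] tri [ 604. -224.    3.] gap [ 2. -1.  1.]
ob [655.   9.] [658.  14.] tri [656.   9.   4.] gap [ 0. -0.  0.]
knob [ 561. -107.] [ 560. -105.] tri [ 560. -107.    8.] gap [ 1. -1.  0.]
ph [377. 248.] [374. 248.] tri [377. 249.  77.] gap [ 2. -1. -0.]
cube [632. 217.] [631. 217.] tri [632. 217.  50.] gap [ 1. -1.  0.]
stage [ 508. -379.] [ 513. -374.] tri [ 510. -381.   43.] gap [-1.  1. -1.]
sq ((603.7096557617188, -222.61317443847656), (71.08333587646484, 72.2647933959961), 80.361083984375)
ob ((654.97119140625, 9.162128448486328), (100.26710510253906, 62.918338775634766), 5.581375598907471)
```

The crops show one grey, black-banded objective at top (355,215) with three orange decoys around it. Cube, holder, stage, nests and cup all agree between the two views. I'll start with the stage at (510,-380), yaw -22°.

Emit:
{"op": "apply_moves", "data": {
  "deltas": [
    [0, 3.52, 1.47, 0, 0, 0, -0.0676],
    [0, 3.52, 1.47, 0, 0, 0, -0.0676],
    [0, 3.52, 1.47, 0, 0, 0, -0.0676],
    [0, 3.52, 1.47, 0, 0, 0, -0.0676],
    [0, 3.52, 1.47, 0, 0, 0, -0.0676],
    [0, 3.52, 1.47, 0, 0, 0, -0.0676],
    [0, 3.52, 1.47, 0, 0, 0, -0.0676],
    [0, 3.52, 1.47, 0, 0, 0, -0.0676],
    [0, 3.52, 1.47, 0, 0, 0, -0.0676],
    [0, 3.52, 1.47, 0, 0, 0, -0.0676]
  ],
  "grip_force": 25
}}

```text
time_s: 1.1
ee_pos: [0.5115, -0.3788, 0.2301]
eef_rot: [-3.141, 0.001, -0.387]
force: [-0.2, 0.2, 1.7]
grip_width: 0.0939
grip_force: 0.0
```

Emit:
{"op": "apply_moves", "data": {
  "deltas": [
    [0, 0, 0, -3, 0, 0, 0],
    [0, 0, 0, -3, 0, 0, 0],
    [0, 0, 0, -3, 0, 0, 0],
    [0, 0, 0, -3, 0, 0, 0],
    [0, 0, 0, -2, 0, 0, 0],
    [0, 0, 0, 0, 0, 0, 0],
    [0, 0, 0, 0, 0, 0, 0]
  ]
}}

```text
time_s: 1.8
ee_pos: [0.5103, -0.3798, 0.0909]
eef_rot: [-3.142, 0.0, -0.384]
force: [-0.0, 0.0, 0.3]
grip_width: 0.0939
grip_force: 0.0
```

Emit:
{"op": "apply_moves", "data": {
  "deltas": [
    [0, 0, 0, -2, 0, 0, 0],
    [0, 0, 0, -2, 0, 0, 0],
    [0, 0, 0, -1.6, 0, 0, 0],
    [0, 0, 0, 0, 0, 0, 0],
    [120, 0, 0, 0, 0, 0, 0],
    [255, 0, 0, 0, 0, 0, 0],
    [255, 0, 0, 0, 0, 0, 0],
    [255, 0, 0, 0, 0, 0, 0],
    [255, 0, 0, 0, 0, 0, 0],
    [255, 0, 0, 0, 0, 0, 0]
  ]
}}

```text
time_s: 2.8
ee_pos: [0.5103, -0.3798, 0.0346]
eef_rot: [3.142, -0.0, -0.384]
force: [0.4, -0.1, -0.4]
grip_width: 0.0497
grip_force: 0.0
```

Emit:
{"op": "apply_moves", "data": {
  "deltas": [
    [255, 0, 0, 0, 0, 0, 0],
    [255, 0, 0, 0, 0, 0, 0],
    [255, 0, 0, 0, 0, 0, 0],
    [255, 0, 0, 0, 0, 0, 0],
    [255, 0, 0, 0, 0, 0, 0],
    [255, 0, 0, 0, 0, 0, 0]
  ]
}}

```text
time_s: 3.4
ee_pos: [0.5102, -0.3798, 0.0345]
eef_rot: [-3.142, -0.0, -0.384]
force: [0.3, -0.9, 1.0]
grip_width: 0.0338
grip_force: 24.9
```

Emit:
{"op": "apply_moves", "data": {
  "deltas": [
    [255, 0, 0, 1, 0, 0, 0],
    [255, 0, 0, 3, 0, 0, 0],
    [255, 0, 0, 3, 0, 0, 0],
    [255, 0, 0, 2, 0, 0, 0],
    [255, 0, 0, 1, 0, 0, 0]
  ]
}}

```text
time_s: 3.9
ee_pos: [0.5106, -0.3801, 0.137]
eef_rot: [3.141, -0.003, -0.384]
force: [0.0, 0.5, -2.2]
grip_width: 0.0338
grip_force: 24.9
```

Emit:
{"op": "apply_moves", "data": {
  "deltas": [
    [255, 0.7, 1.9, 0, 0, 0, 0.04],
    [255, 1.5, 4, 0, 0, 0, 0.05],
    [255, 1.5, 4, 0, 0, 0, 0.05],
    [255, 1.5, 4, 0, 0, 0, 0.05],
    [255, 1.5, 4, 0, 0, 0, 0.05],
    [255, 1.5, 4, 0, 0, 0, 0.05],
    [255, 1.5, 4, 0, 0, 0, 0.05],
    [255, 1.5, 4, 0, 0, 0, 0.05],
    [255, 1.5, 4, 0, 0, 0, 0.05],
    [255, 1.0, 3, 0, 0, 0, 0.042]
  ]
}}

```text
time_s: 4.9
ee_pos: [0.6474, -0.0082, 0.1339]
eef_rot: [-3.141, 0.001, 0.101]
force: [0.7, -0.2, -2.4]
grip_width: 0.0338
grip_force: 24.9
```

Emit:
{"op": "apply_moves", "data": {
  "deltas": [
    [255, 0.3, 2, 0, 0, 0, 0],
    [255, 0, 0, 0, 0, 0, 0],
    [255, 0, 0, 0, 0, 0, 0],
    [255, 0, 0, 0, 0, 0, 0]
  ]
}}

```text
time_s: 5.3
ee_pos: [0.65, 0.0082, 0.1342]
eef_rot: [3.141, 0.001, 0.097]
force: [-0.7, -0.1, -2.8]
grip_width: 0.0338
grip_force: 24.9
```

Emit:
{"op": "apply_moves", "data": {
  "deltas": [
    [255, 0.5, 0.1, -2, 0, 0, 0],
    [255, 0, 0, -3, 0, 0, 0],
    [255, 0, 0, -2.5, 0, 0, 0],
    [255, 0, 0, -1, 0, 0, 0],
    [255, 0, 0, -0.5, 0, 0, 0],
    [255, 0, 0, -0.3, 0, 0, 0],
    [255, 0, 0, -0.2, 0, 0, 0],
    [255, 0, 0, -0.1, 0, 0, 0],
    [255, 0, 0, 0, 0, 0, 0],
    [255, 0, 0, 0, 0, 0, 0]
  ]
}}

```text
time_s: 6.3
ee_pos: [0.6554, 0.0103, 0.0389]
eef_rot: [3.142, -0.001, 0.098]
force: [1.2, -0.1, -2.3]
grip_width: 0.034
grip_force: 24.9
```

Emit:
{"op": "apply_moves", "data": {
  "deltas": [
    [255, 0, 0, -0.1, 0, 0, 0],
    [255, 0, 0, -0.05, 0, 0, 0],
    [255, 0, 0, 0, 0, 0, 0],
    [255, 0, 0, 0, 0, 0, 0]
  ]
}}

```text
time_s: 6.7
ee_pos: [0.6554, 0.0103, 0.0374]
eef_rot: [3.142, -0.0, 0.098]
force: [-4.4, 0.5, 4.7]
grip_width: 0.0343
grip_force: 24.9
```

Run:
```python
from h import *
c=snap('scene','s2.png')
im=cv2.cvtColor(c['img'][150:300,200:400],cv2.COLOR_RGB2BGR)
cv2.imwrite('pics/s2c.png',cv2.convertScaleAbs(cv2.resize(im,None,fx=3,fy=3,interpolation=cv2.INTER_CUBIC),alpha=1.3))
```

```text
(no output)
```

View pics/s2c.png

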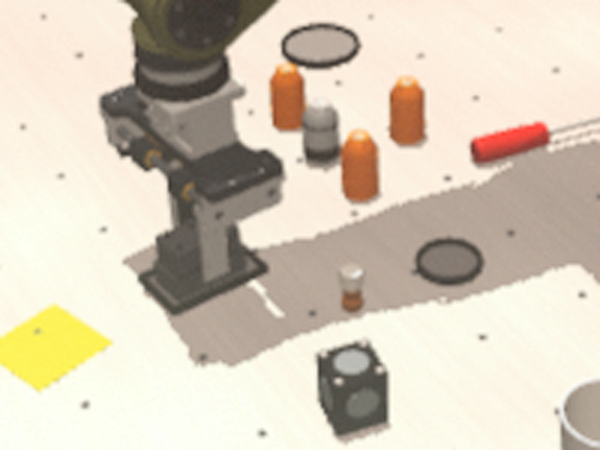

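Shown: stage sits inside the oblong nest at crop (205,270). Releasing it and going to the cube.

Emit:
{"op": "apply_moves", "data": {
  "deltas": [
    [120, 0, 0, 0, 0, 0, 0],
    [0, 0, 0, 0, 0, 0, 0],
    [0, 0, 0, 0, 0, 0, 0],
    [0, 0, 0, 0, 0, 0, 0],
    [0, 0, 0, 0, 0, 0, 0],
    [0, 0, 0, 0, 0, 0, 0],
    [0, 0, 0, 0, 0, 0, 0]
  ]
}}

```text
time_s: 7.45
ee_pos: [0.6552, 0.0103, 0.0369]
eef_rot: [-3.142, -0.0, 0.098]
force: [-0.9, 1.0, 0.6]
grip_width: 0.0862
grip_force: 0.0
```

Emit:
{"op": "apply_moves", "data": {
  "deltas": [
    [0, 0, 0, 2, 0, 0, 0],
    [0, 0, 0, 4, 0, 0, 0],
    [0, 0, 0, 4, 0, 0, 0],
    [0, -0.4, 3.5, 0, 0, 0, -0.047],
    [0, -0.4, 3.5, 0, 0, 0, -0.047],
    [0, -0.4, 3.5, 0, 0, 0, -0.047],
    [0, -0.4, 3.4, 0, 0, 0, -0.047],
    [0, -0.4, 3.4, 0, 0, 0, -0.047],
    [0, -0.3, 3.4, 0, 0, 0, -0.046],
    [0, 0, 0, 0, 0, 0, 0]
  ]
}}

```text
time_s: 8.45
ee_pos: [0.6313, 0.221, 0.1369]
eef_rot: [-3.141, 0.0, -0.181]
force: [-0.8, -0.1, -0.8]
grip_width: 0.0941
grip_force: 0.0
```

Emit:
{"op": "apply_moves", "data": {
  "deltas": [
    [0, 0, 0, 0, 0, 0, 0],
    [0, 0, 0, -2, 0, 0, 0],
    [0, 0, 0, -3, 0, 0, 0],
    [0, 0, 0, -3, 0, 0, 0],
    [0, 0, 0, -2.3, 0, 0, 0],
    [0, 0, 0, 0, 0, 0, 0],
    [0, 0, 0, 0, 0, 0, 0],
    [255, 0, 0, 0, 0, 0, 0],
    [255, 0, 0, 0, 0, 0, 0],
    [255, 0, 0, 0, 0, 0, 0]
  ]
}}

```text
time_s: 9.45
ee_pos: [0.6326, 0.2173, 0.035]
eef_rot: [-3.141, -0.001, -0.183]
force: [0.6, -0.8, -0.2]
grip_width: 0.0735
grip_force: 0.0
```

Emit:
{"op": "apply_moves", "data": {
  "deltas": [
    [255, 0, 0, 0, 0, 0, 0],
    [255, 0, 0, 0, 0, 0, 0],
    [255, 0, 0, 0, 0, 0, 0],
    [255, 0, 0, 0, 0, 0, 0],
    [255, 0, 0, 0, 0, 0, 0],
    [255, 0, 0, 0, 0, 0, 0],
    [255, 0, 0, 0, 0, 0, 0],
    [255, 0, 0, 0, 0, 0, 0]
  ]
}}

```text
time_s: 10.25
ee_pos: [0.6322, 0.2173, 0.0339]
eef_rot: [3.142, 0.0, -0.183]
force: [0.2, -0.4, 1.2]
grip_width: 0.0418
grip_force: 24.9
```

Emit:
{"op": "apply_moves", "data": {
  "deltas": [
    [255, 0, 0, 1, 0, 0, 0],
    [255, 0, 0, 3, 0, 0, 0],
    [255, 0, 0, 4, 0, 0, 0],
    [255, 0, 0, 2, 0, 0, 0],
    [255, 0, -2, 0, 0, 0, 0],
    [255, -0.3, -4, 0, 0, 0, 0.005],
    [255, -0.3, -4, 0, 0, 0, 0.005],
    [255, -0.3, -4, 0, 0, 0, 0.005],
    [255, -0.3, -4, 0, 0, 0, 0],
    [255, -0.3, -4, 0, 0, 0, 0]
  ]
}}

```text
time_s: 11.25
ee_pos: [0.6161, -0.0052, 0.133]
eef_rot: [3.141, 0.002, -0.169]
force: [-0.4, 0.1, -2.2]
grip_width: 0.0419
grip_force: 24.9
```

Emit:
{"op": "apply_moves", "data": {
  "deltas": [
    [255, -0.3, -4, 0, 0, 0, 0],
    [255, -0.3, -4, 0, 0, 0, 0],
    [255, -0.3, -4, 0, 0, 0, 0],
    [255, -0.3, -4, 0, 0, 0, 0],
    [255, -0.1, -4, 0, 0, 0, 0],
    [255, 0, -2, 0, 0, 0, 0],
    [255, 0, 0, 0, 0, 0, 0],
    [255, 0, 0, 0, 0, 0, 0],
    [255, 0, 0, 0, 0, 0, 0]
  ]
}}

```text
time_s: 12.15
ee_pos: [0.6042, -0.2215, 0.1337]
eef_rot: [-3.141, 0.001, -0.167]
force: [0.1, -0.1, -1.4]
grip_width: 0.0417
grip_force: 24.9
```

Emit:
{"op": "apply_moves", "data": {
  "deltas": [
    [255, 0, -0.15, -2, 0, 0, 0],
    [255, 0, 0, -3, 0, 0, 0],
    [255, 0, 0, -2.5, 0, 0, 0],
    [255, 0, 0, -1, 0, 0, 0],
    [255, 0, 0, -0.5, 0, 0, 0],
    [255, 0, 0, -0.3, 0, 0, 0],
    [255, 0, 0, -0.2, 0, 0, 0],
    [255, 0, 0, -0.1, 0, 0, 0],
    [255, 0, 0, -0.05, 0, 0, 0],
    [255, 0, 0, 0, 0, 0, 0]
  ]
}}

```text
time_s: 13.15
ee_pos: [0.6043, -0.2243, 0.0378]
eef_rot: [3.141, -0.0, -0.168]
force: [-0.9, 0.0, -2.0]
grip_width: 0.0415
grip_force: 24.9
```

Emit:
{"op": "apply_moves", "data": {
  "deltas": [
    [255, 0, 0, 0, 0, 0, 0],
    [255, 0, 0, -0.05, 0, 0, 0],
    [255, 0, 0, 0, 0, 0, 0]
  ]
}}

```text
time_s: 13.45
ee_pos: [0.6042, -0.2243, 0.0369]
eef_rot: [-3.142, 0.0, -0.168]
force: [-0.4, -0.0, -2.1]
grip_width: 0.0421
grip_force: 24.9
```

Emit:
{"op": "apply_moves", "data": {
  "deltas": [
    [255, 0, 0, -0.05, 0, 0, 0],
    [255, 0, 0, -0.05, 0, 0, 0],
    [255, 0, 0, 0, 0, 0, 0]
  ]
}}

```text
time_s: 13.75
ee_pos: [0.6043, -0.2242, 0.0369]
eef_rot: [3.142, -0.0, -0.168]
force: [-5.1, 1.9, 9.5]
grip_width: 0.0421
grip_force: 24.9
```

Emit:
{"op": "apply_moves", "data": {
  "deltas": [
    [120, 0, 0, 0, 0, 0, 0],
    [60, 0, 0, 0, 0, 0, 0],
    [60, 0, 0, 0, 0, 0, 0],
    [60, 0, 0, 0, 0, 0, 0],
    [60, 0, 0, 0, 0, 0, 0],
    [60, 0, 0, 0, 0, 0, 0],
    [60, 0, 0, 2, 0, 0, 0],
    [60, 0, 0, 4, 0, 0, 0],
    [60, 0, 0, 4, 0, 0, 0],
    [60, 0, 0, 0, 0, 0, 0]
  ]
}}

```text
time_s: 14.75
ee_pos: [0.6062, -0.2251, 0.1421]
eef_rot: [3.139, -0.009, -0.168]
force: [0.3, -0.2, 0.5]
grip_width: 0.0719
grip_force: 0.0
```

Emit:
{"op": "apply_moves", "data": {
  "deltas": [
    [60, -1.2, 1.3, 0, 0, 0, 0.134],
    [60, -1.2, 1.3, 0, 0, 0, 0.134],
    [60, -1.2, 1.3, 0, 0, 0, 0.134],
    [60, -1.2, 1.3, 0, 0, 0, 0.134],
    [60, -1.2, 1.3, 0, 0, 0, 0.134],
    [60, -1.2, 1.3, 0, 0, 0, 0.134],
    [60, -1.2, 1.3, 0, 0, 0, 0.134],
    [60, -1.2, 1.3, 0, 0, 0, 0.134],
    [60, -1.2, 1.3, 0, 0, 0, 0.134],
    [60, -1.2, 1.3, 0, 0, 0, 0.134]
  ]
}}

```text
time_s: 15.75
ee_pos: [0.4836, -0.0937, 0.1355]
eef_rot: [-3.141, 0.0, 1.177]
force: [1.1, 0.5, 0.5]
grip_width: 0.072
grip_force: 0.0
```

Emit:
{"op": "apply_moves", "data": {
  "deltas": [
    [60, -0.3, 0, 0, 0, 0, 0.134],
    [60, 0, 0, 0, 0, 0, 0.134],
    [60, 0, 0, 0, 0, 0, 0.131],
    [60, 0, 0, 0, 0, 0, 0],
    [60, 0, 0, 0, 0, 0, 0]
  ]
}}

```text
time_s: 16.25
ee_pos: [0.4811, -0.0942, 0.1357]
eef_rot: [-3.141, -0.0, 1.567]
force: [-0.5, -0.1, 0.4]
grip_width: 0.0719
grip_force: 0.0
```

Run:
```python
from h import *
c=snap('scene','s3.png')
im=cv2.cvtColor(c['img'][100:300,200:440],cv2.COLOR_RGB2BGR)
cv2.imwrite('pics/s3c.png',cv2.convertScaleAbs(cv2.resize(im,None,fx=3,fy=3,interpolation=cv2.INTER_CUBIC),alpha=1.3))
```

```text
(no output)
```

View pics/s3c.png

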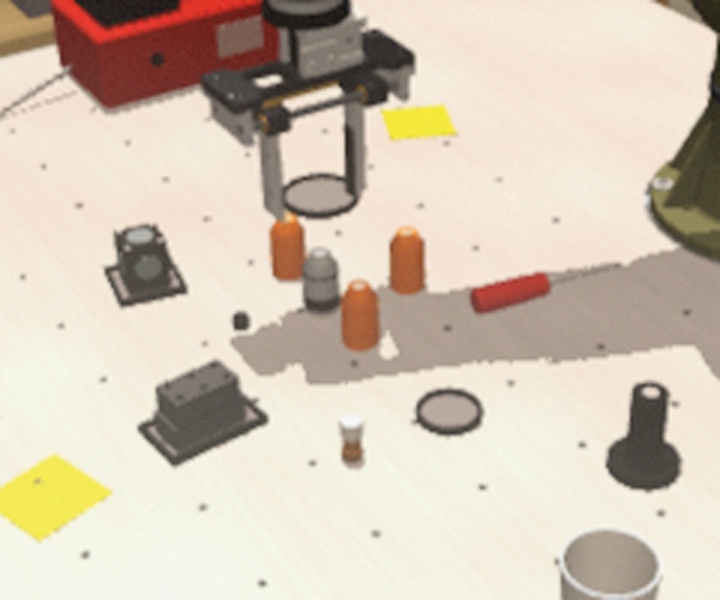

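Shown: cube at crop (145,270) and stage at (205,405) both sit in their nests; the fingers straddle the grey objective (320,280), clear of the orange ones. Going down.

Emit:
{"op": "apply_moves", "data": {
  "deltas": [
    [60, 0, 0, -2, 0, 0, 0],
    [60, 0, 0, -3, 0, 0, 0],
    [60, 0, 0, -2.5, 0, 0, 0],
    [60, 0, 0, -1.7, 0, 0, 0],
    [60, 0, 0, -1, 0, 0, 0],
    [60, 0, 0, 0, 0, 0, 0],
    [60, 0, 0, 0, 0, 0, 0],
    [255, 0, 0, 0, 0, 0, 0],
    [255, 0, 0, 0, 0, 0, 0],
    [255, 0, 0, 0, 0, 0, 0]
  ]
}}

```text
time_s: 17.3
ee_pos: [0.4815, -0.0943, 0.0345]
eef_rot: [3.141, 0.0, 1.571]
force: [-0.0, 0.9, -0.3]
grip_width: 0.0515
grip_force: 0.0
```

Emit:
{"op": "apply_moves", "data": {
  "deltas": [
    [255, 0, 0, 0, 0, 0, 0],
    [255, 0, 0, 0, 0, 0, 0],
    [255, 0, 0, 0, 0, 0, 0],
    [255, 0, 0, 0, 0, 0, 0],
    [255, 0, 0, 0, 0, 0, 0],
    [255, 0, 0, 0, 0, 0, 0],
    [255, 0, 0, 0, 0, 0, 0],
    [255, 0, 0, 0, 0, 0, 0]
  ]
}}

```text
time_s: 18.1
ee_pos: [0.4812, -0.0942, 0.034]
eef_rot: [-3.142, 0.0, 1.571]
force: [-3.0, 0.7, 5.3]
grip_width: 0.0336
grip_force: 25.0
```

Emit:
{"op": "apply_moves", "data": {
  "deltas": [
    [255, 0, 0, 1, 0, 0, 0],
    [255, 0, 0, 3, 0, 0, 0],
    [255, 0, 0, 4, 0, 0, 0],
    [255, 0, 0, 2, 0, 0, 0],
    [255, -0.1, 2.1, 0, 0, 0, 0],
    [255, -0.2, 4, 0, 0, 0, 0],
    [255, -0.2, 4, 0, 0, 0, 0],
    [255, -0.2, 4, 0, 0, 0, 0],
    [255, -0.2, 4, 0, 0, 0, 0],
    [255, 0, 2, 0, 0, 0, 0]
  ]
}}

```text
time_s: 19.1
ee_pos: [0.4717, 0.1093, 0.1345]
eef_rot: [3.141, -0.0, 1.573]
force: [-0.3, -0.1, -0.9]
grip_width: 0.0331
grip_force: 25.0
```

Emit:
{"op": "apply_moves", "data": {
  "deltas": [
    [255, 0, 0, 0, 0, 0, 0],
    [255, 0, 0, -2, 0, 0, 0],
    [255, 0, 0, -3, 0, 0, 0],
    [255, 0, 0, -2.5, 0, 0, 0],
    [255, 0, 0, -1, 0, 0, 0],
    [255, 0, 0, -0.5, 0, 0, 0],
    [255, 0, 0, -0.3, 0, 0, 0],
    [255, 0, 0, -0.2, 0, 0, 0],
    [255, 0, 0, 0, 0, 0, 0],
    [255, 0, 0, 0, 0, 0, 0]
  ]
}}

```text
time_s: 20.1
ee_pos: [0.4725, 0.1068, 0.0395]
eef_rot: [3.141, -0.0, 1.571]
force: [-0.5, -0.2, -1.7]
grip_width: 0.0332
grip_force: 25.0
```

Emit:
{"op": "apply_moves", "data": {
  "deltas": [
    [255, 0, 0, -0.1, 0, 0, 0],
    [255, 0, 0, -0.1, 0, 0, 0],
    [255, 0, 0, -0.05, 0, 0, 0],
    [255, 0, 0, 0, 0, 0, 0],
    [255, 0, 0, 0, 0, 0, 0]
  ]
}}

```text
time_s: 20.6
ee_pos: [0.4723, 0.1068, 0.037]
eef_rot: [3.141, -0.0, 1.571]
force: [-3.1, 0.9, 8.0]
grip_width: 0.0334
grip_force: 25.0
```

Emit:
{"op": "apply_moves", "data": {
  "deltas": [
    [120, 0, 0, 0, 0, 0, 0],
    [40, 0, 0, 0, 0, 0, 0],
    [40, 0, 0, 0, 0, 0, 0],
    [40, 0, 0, 0, 0, 0, 0],
    [40, 0, 0, 0, 0, 0, 0],
    [40, 0, 0, 0, 0, 0, 0],
    [40, 0, 0, 2, 0, 0, 0],
    [40, 0, 0, 4, 0, 0, 0],
    [40, 0, 0, 4, 0, 0, 0],
    [40, 0, 0, 0, 0, 0, 0]
  ]
}}

```text
time_s: 21.6
ee_pos: [0.4743, 0.1071, 0.1411]
eef_rot: [3.134, -0.001, 1.571]
force: [0.4, -0.6, -0.6]
grip_width: 0.0792
grip_force: 0.0
```

Emit:
{"op": "apply_moves", "data": {
  "deltas": [
    [40, -2.4, 3.6, 0, 0, 0, 0],
    [40, -2.4, 3.6, 0, 0, 0, 0],
    [40, -2.4, 3.5, 0, 0, 0, 0],
    [40, -2.3, 3.5, 0, 0, 0, 0],
    [40, 0, 0, 0, 0, 0, 0],
    [40, 0, 0, 0, 0, 0, 0],
    [40, 0, 0, -2, 0, 0, 0],
    [40, 0, 0, -3, 0, 0, 0],
    [40, 0, 0, -2, 0, 0, 0],
    [40, 0, 0, -1.6, 0, 0, 0]
  ]
}}

```text
time_s: 22.6
ee_pos: [0.3775, 0.2473, 0.0488]
eef_rot: [-3.14, 0.001, 1.569]
force: [0.0, 1.0, -0.6]
grip_width: 0.0793
grip_force: 0.0
```

Emit:
{"op": "apply_moves", "data": {
  "deltas": [
    [40, 0, 0, 0, 0, 0, 0],
    [255, 0, 0, 0, 0, 0, 0],
    [255, 0, 0, 0, 0, 0, 0],
    [255, 0, 0, 0, 0, 0, 0],
    [255, 0, 0, 0, 0, 0, 0],
    [255, 0, 0, 0, 0, 0, 0],
    [255, 0, 0, 0, 0, 0, 0],
    [255, 0, 0, 0, 0, 0, 0],
    [255, 0, 0, 0, 0, 0, 0],
    [255, 0, 0, 0, 0, 0, 0]
  ]
}}

```text
time_s: 23.6
ee_pos: [0.3771, 0.2488, 0.0505]
eef_rot: [-3.141, -0.0, 1.571]
force: [-2.0, -0.6, 3.5]
grip_width: 0.0298
grip_force: 25.0
```

Emit:
{"op": "apply_moves", "data": {
  "deltas": [
    [255, 0, 0, 0, 0, 0, 0],
    [255, 0, 0, 0, 0, 0, 0],
    [255, 0, 0, 0, 0, 0, 0]
  ]
}}

```text
time_s: 23.9
ee_pos: [0.3771, 0.2488, 0.0505]
eef_rot: [-3.141, -0.0, 1.571]
force: [-3.3, 0.2, 5.3]
grip_width: 0.0296
grip_force: 25.0
```

Emit:
{"op": "apply_moves", "data": {
  "deltas": [
    [255, 0, 0, 1, 0, 0, 0],
    [255, 0, 0, 3, 0, 0, 0],
    [255, 0, 0, 4, 0, 0, 0],
    [255, 0, 0, 3, 0, 0, 0],
    [255, 0, -2, 0, 0, 0, 0],
    [255, 0, -4, 0, 0, 0, 0],
    [255, 0.1, -4, 0, 0, 0, 0],
    [255, 0.1, -4, 0, 0, 0, 0],
    [255, 0.1, -4, 0, 0, 0, 0],
    [255, 0.1, -4, 0, 0, 0, 0]
  ]
}}

```text
time_s: 24.9
ee_pos: [0.3809, 0.0272, 0.1609]
eef_rot: [3.141, 0.0, 1.571]
force: [1.4, -0.1, -3.3]
grip_width: 0.0297
grip_force: 25.0
```

Emit:
{"op": "apply_moves", "data": {
  "deltas": [
    [255, 0, -4, 0, 0, 0, 0],
    [255, 0, -4, 0, 0, 0, 0],
    [255, 0, -4, 0, 0, 0, 0],
    [255, 0, -4, 0, 0, 0, 0],
    [255, 0, -4, 0, 0, 0, 0],
    [255, 0, -4, 0, 0, 0, 0],
    [255, 0, -4, 0, 0, 0, 0],
    [255, 0, -2, 0, 0, 0, 0],
    [255, 0, 0, 0, 0, 0, 0],
    [255, 0, 0, 0, 0, 0, 0]
  ]
}}

```text
time_s: 25.9
ee_pos: [0.3809, -0.2711, 0.1604]
eef_rot: [-3.141, -0.0, 1.57]
force: [-0.2, -0.2, -2.4]
grip_width: 0.0295
grip_force: 25.0
```

Target TCP z is about 0.0535, so 10.7 cm down.

Emit:
{"op": "apply_moves", "data": {
  "deltas": [
    [255, 0, 0, -2, 0, 0, 0],
    [255, 0, 0, -4, 0, 0, 0],
    [255, 0, 0, -2.5, 0, 0, 0],
    [255, 0, 0, -1, 0, 0, 0],
    [255, 0, 0, -0.5, 0, 0, 0],
    [255, 0, 0, -0.3, 0, 0, 0],
    [255, 0, 0, -0.2, 0, 0, 0],
    [255, 0, 0, 0, 0, 0, 0],
    [255, 0, 0, 0, 0, 0, 0]
  ]
}}

```text
time_s: 26.8
ee_pos: [0.3814, -0.2714, 0.056]
eef_rot: [3.141, 0.001, 1.571]
force: [-0.1, -0.2, -3.4]
grip_width: 0.0293
grip_force: 25.0
```

Emit:
{"op": "apply_moves", "data": {
  "deltas": [
    [255, 0, 0, -0.1, 0, 0, 0],
    [255, 0, 0, -0.1, 0, 0, 0],
    [255, 0, 0, -0.05, 0, 0, 0],
    [255, 0, 0, 0, 0, 0, 0],
    [255, 0, 0, 0, 0, 0, 0]
  ]
}}

```text
time_s: 27.3
ee_pos: [0.3813, -0.2714, 0.0535]
eef_rot: [3.141, 0.0, 1.571]
force: [-3.7, 2.0, 6.3]
grip_width: 0.0296
grip_force: 25.0
```

Contact. Release, retreat up and out of the way, then check.

Emit:
{"op": "apply_moves", "data": {
  "deltas": [
    [120, 0, 0, 0, 0, 0, 0],
    [40, 0, 0, 0, 0, 0, 0],
    [40, 0, 0, 0, 0, 0, 0],
    [40, 0, 0, 0, 0, 0, 0],
    [40, 0, 0, 0, 0, 0, 0],
    [40, 0, 0, 0, 0, 0, 0],
    [40, 0, 0, 2, 0, 0, 0],
    [40, 0, 0, 4, 0, 0, 0],
    [40, 0, 0, 4, 0, 0, 0],
    [40, 0, 0, 4, 0, 0, 0]
  ]
}}

```text
time_s: 28.3
ee_pos: [0.381, -0.271, 0.1945]
eef_rot: [-3.141, -0.0, 1.571]
force: [0.6, -0.2, 0.4]
grip_width: 0.079
grip_force: 0.0
```

Emit:
{"op": "apply_moves", "data": {
  "deltas": [
    [40, -2, -3, 2, 0, 0, 0],
    [40, -2, -3, 0, 0, 0, 0],
    [40, -2, -3, 0, 0, 0, 0],
    [40, -2, -3, 0, 0, 0, 0],
    [40, -2, -3, 0, 0, 0, 0],
    [40, 0, 0, 0, 0, 0, 0],
    [40, 0, 0, 0, 0, 0, 0]
  ]
}}

```text
time_s: 29.0
ee_pos: [0.2809, -0.4214, 0.2127]
eef_rot: [-3.141, -0.0, 1.569]
force: [-0.2, 0.2, -0.0]
grip_width: 0.0791
grip_force: 0.0
```

Run:
```python
from h import *
c=snap('scene','s4.png'); t=snap('top','t4.png')
A=cv2.cvtColor(c['img'][130:330,200:440],cv2.COLOR_RGB2BGR)
B=cv2.cvtColor(t['img'][125:285,195:495],cv2.COLOR_RGB2BGR)
cv2.imwrite('pics/s4c.png',cv2.convertScaleAbs(cv2.resize(A,None,fx=3,fy=3,interpolation=cv2.INTER_CUBIC),alpha=1.3))
cv2.imwrite('pics/t4c.png',cv2.convertScaleAbs(cv2.resize(B,None,fx=2.66,fy=2.66,interpolation=cv2.INTER_CUBIC),alpha=1.7))
```

```text
(no output)
```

View pics/s4c.png

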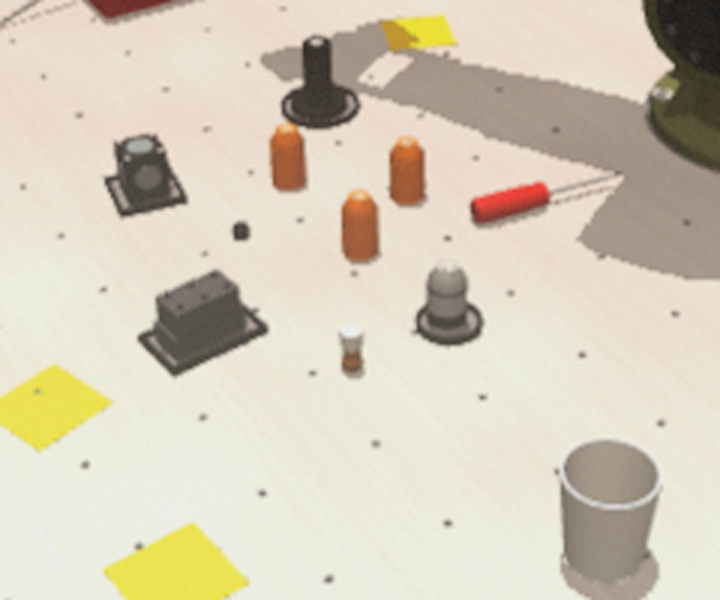

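View pics/t4c.png

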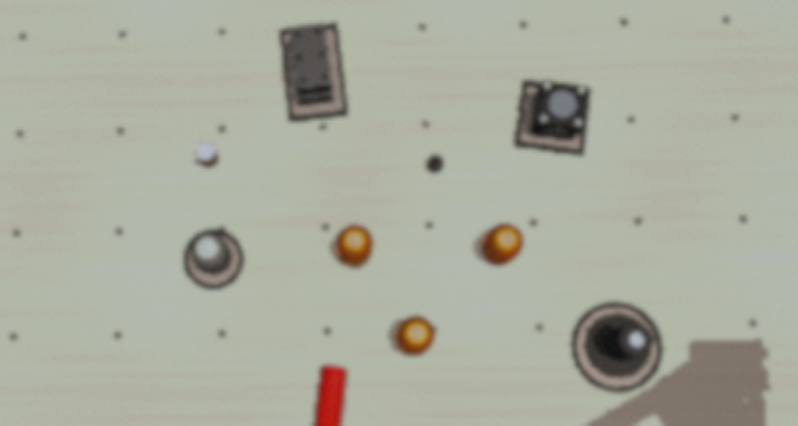

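All four parts stand inside their nests: in the top crop the stage is at (312,60), the cube at (560,105), the objective at (208,250) and the holder at (620,343). In the scene crop the cup still stands at (608,515). Handing in.

```bash
python3 -c "
from station import ctrl
print(ctrl.hand_in())"
```

```text
the job is handed in; nothing more can be done
None
```

I set all four parts down in their matching nests, left the cup where it was, and handed the job in at about 29 s; the final pictures show every part upright inside its lip, but the hand-in gave no verdict.

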